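Park the index plunger and run the sample carriage across

TASK

Free the vial carriage on the transfer slide: pull the sprung index plunger up by its T-bar, twist it to the left (anticlockwise from above) and let it down into its rest notch so that it stays retracted when you let go. Then slide the carriage by its tab fully home to the left end of the slide. Do not force the plunger against its guide, slide the carriage gently, and leave the bottle, beaker and jar alone.

Things in the scene. Friction and masses are not known exactly. Their poses are not given: they have to be found in the camera images.
- slide_base: Fixed transfer slide: aluminium plate 170 x 400 mm with two dark rails. Origin on the bench amid the rails; x away from the robot, y to the left along the slide, z up. A bracket with an arm over the carriage (arm top 68 mm above the bench, x 16 to 104 mm, y -35 to 35 mm) carries the plunger; above it only the plunger and its guide stand.
- bar_top (a point): Centre of the top face of the plunger's black T-bar, on the plunger's vertical axis (base x 50 mm, y 0). Bar 46 mm long, 12 thick, 24 high; top 156 mm above the bench when down. The point's x runs along the bar and turns with it, parallel to the base's x at twist 0. Under the bar only a 12 mm stem, and 16 mm or more of free height over the guide's cap.
- pull (a joint): Lift of the plunger in m, 0 = down (pin 5 mm deep in the carriage), up is positive. A spring holds it down: 9 N at 0 with its weight, 0.25 N more per mm. The lift needed differs each time (adjustable guide): its cross pin clears the slot's rim at a lift of 12 to 28 mm and meets a firm top stop 3 mm higher. Below the rim it cannot twist.
- twist (a joint): Twist of the plunger in rad, 0 = as found, positive anticlockwise from above; a light spring turns it back (0.04 Nm, 0.03 Nm/rad more). The middle of the rest notch lies at 0.82 to 1.36 rad, different each time; a firm stop wall is met 0.07 rad past it. Let down from there, or up to 0.12 rad before the wall, the cross pin drops in; elsewhere it springs back.
- plunger: The sprung plunger (stem, cross pin, T-bar). This origin is a fixed point on its axis, at the bracket's top face, 68 mm above the bench; axes as slide_base. Parked in the notch (5 mm deep below the rim) its lift reads 7 to 23 mm and the pin is clear of the carriage; it then stays by itself.
- guide: The plunger's dark steel guide, 41 mm diameter, its cap's top 100 to 116 mm above the bench. The steel cross pin on the stem runs in its J-slot: straight up, left over a rim, down into the rest notch. The cross pin must not press on it with more than 35 N. Origin as plunger, fixed.
- carriage (a joint): Travel of the carriage along the base's +y in m: 0 = right end, held there by the plunger's pin; 0.14 = home against the left end. Rubs with about 2.5 N.
- tab_top (a point): Centre of the top face of the carriage's black upright tab, 98 mm above the bench; tab 36 mm along base x, 10 mm along y, 48 mm high above the carriage plate. At travel 0 it is at base x -62, y -100 mm. Beside it towards the bracket, fixed to the carriage: a white block from 28 mm and capped vials from 39 mm off the tab's centre, up to 107 mm above the bench.
- reagent: Bystander: white plastic bottle, 60 mm diameter, 150 mm tall, loose, beyond the right end of the slide. Origin under its centre.
- beaker: Bystander: glass beaker, 66 mm diameter, 85 mm tall, loose, beyond the left end of the slide. Origin under its centre.
- sample_jar: Bystander: amber jar with black lid, 56 mm diameter, 60 mm tall, loose, behind the bracket. Origin under its centre.

How it is judged (in metres and radians):
On the way, in this order (a step that is already met when the one before it is completed fails the run):
1. the plunger is parked: lifted, twisted, let go, and it stays there (value of joint pull above 0.006 m and value of joint twist above 0.65 rad and contact force between the fingers and plunger below 0.05 N), for 0.3 s.
2. the carriage is home at the left end with the plunger still parked (value of joint carriage above 0.136 m and value of joint pull above 0.006 m and value of joint twist above 0.65 rad), for 0.2 s.
At the end, for the whole second after the job is handed in: The plunger stays parked by itself in its rest notch (lift over 6 mm, twist over 0.65 rad, nothing holding it), and the carriage stands still within 4 mm of its left end (travel over 136 mm of 140) (all of step 2 and velocity of joint carriage between -0.01 and 0.01 m/s and contact force between the fingers and plunger below 0.05 N); the robot touches nothing.
It fails at once if the plunger is forced against its guide with more than 35 N (contact force between plunger and guide above 35 N).
It fails at once if the carriage is slammed (faster than 0.35 m/s) (velocity of joint carriage above 0.35 m/s).
It fails at once if the bottle is pushed more than 20 mm or tipped (distance of reagent from where it was at the start of the episode above 0.02 m or angle between reagent's own z axis and vertical above 0.3 rad).
It fails at once if the beaker is pushed more than 20 mm or tipped (distance of beaker from where it was at the start of the episode above 0.02 m or angle between beaker's own z axis and vertical above 0.3 rad).
It fails at once if the jar is pushed more than 20 mm or tipped (distance of sample_jar from where it was at the start of the episode above 0.02 m or angle between sample_jar's own z axis and vertical above 0.3 rad).
It also fails if it takes over 64 s, if anything falls off the work surface, if the arm or the gripper's body presses on something with over 40 N, if the wrist force passes 120 N, or if a joint passes its speed limit or range.

ROBOT

A 7-joint arm with a two-finger parallel gripper is mounted at the origin on the work surface. World frame = base frame: x ahead of the robot, y to its left, z up, the work surface at z = 0. Lengths are in mm, angles in rad, forces in N, time in s.
With the tool pointing down it reaches from about 400 to 875 mm from the base axis. Payload 4.4 kg.
Tool frame: the origin (TCP) lies at the very end of the fingers, on their centre line; the grasp point (between the pads) lies 19 mm behind it; y points along the fingers, z is the direction in which the jaws open and shut, and the axes are right-handed (so a half turn about y gives the same grasp; the last joint's range is limited). The gripper opens to 85 mm and grips with 20 to 120 N. Pads are 22 mm wide; open, the fingers measure 114 mm over their backs; the gripper's body (76 mm by 85 mm) begins 54 mm behind the grasp point. The pads swing forward as they close: fully open they stand 13 mm farther back than shut.
Start: joints at [-1.34, 0.628, 0.038, 1.517, -0.027, 0.996, -0.02], TCP at [190.076, 621.602, 231.313] pointing down, gripper open.
Joint ranges: [-3.06, 3.06], [-0.37, 2.12], [-1.25, 1.32], [0.18, 2.47], [-1.1, 4.24], [0.23, 1.98], [-2.94, 2.94]. Speed limits (rad/s): [2.57, 2.57, 3.14, 3.14, 3.14, 3.14, 3.14].

INTERFACE

Orientations are given as [roll, pitch, yaw] about the fixed x, y, z axes, in that order (R = Rz(yaw) Ry(pitch) Rx(roll)).
In Python, from cell import ctrl, imaging, finish_job gives the robot as it stands.
- The arm moves only by the shell command python3 -m inch 'ROWS'. ROWS is JSON, one flat list of numbers, 7 for each row, row after row: the opening, from 0 (shut) to 1 (fully open), then the shift along the tool's x, y, z in cm, then the turn, a rotation vector about the tool's x, y, z in degrees. A call has 1 to 12 rows; each row is the pose to reach, as a shift and turn from the pose commanded when the call began, along the tool's axes at that moment; what a row does not reach only later rows make up. A row lasts 1/10 s, in which the tool goes at most 50 mm and 8.59 degrees, less where a joint would pass 70% of its speed; a pose out of reach is approached as far as the arm can. A call with a gripper value outside its range is refused whole. The fingers move at their own pace and stop on an object; the grip force is fixed at half the most. Time passes only in rows, so rows that repeat a pose let the fingers close. It gives the time, the measured TCP pose, the force and the opening at its end, in the units of the state.
- ctrl.read_state(): the state, without advancing time (a new reading comes with each control period).
- imaging.get_image(name): name is "scene" or "top" or "wrist"; returns a dict with "img" (480x640x3 uint8, red, green, blue), "fx", "fy", "cx", "cy" (pixels), "R" (3x3) and "t" (3): a world point X has camera coordinates R X + t. Camera axes: x right, y down, z forward; pixel columns grow to the right and rows downward; lengths in mm; the calibration is good to about 2 mm. A picture is of the moment at which its call begins. There is no depth.
- finish_job(): hands the job in, once; it reports no verdict.
The state is a dict: "clock": time; "qpos": joint angles; "qd": joint speeds; "tau": joint torques, N m; "eef_pos": TCP position; "tool_rot": TCP orientation; "force": force on the tool from outside, world axes, zero at the start; "torque": the same for the moment, N m; "width": finger opening in mm.
Only numpy, scipy, OpenCV 4.12 (cv2) and the standard library are available. Lean on these libraries where they do the work, as an engineer would, in place of code of your own. Each camera call takes 0.05 s, during which the arm holds its last target.

## Working session

There is one attempt and no reset: what is moved stays moved. The work goes in short steps, Python scripts to look and compute and a shell command to move; the robot and the scene stay as the last step left them, time stands still between calls to the robot, and variables do not carry over. Pictures are saved under pics/ and viewed, and the job is handed in when it is done.

```bash
mkdir -p pics; ls
python3 - <<'E'
from cell import ctrl, imaging
import cv2
s=ctrl.read_state(); print(s)
for n in ["scene","top","wrist"]:
    d=imaging.get_image(n); cv2.imwrite(f"pics/{n}0.png",cv2.cvtColor(d["img"],cv2.COLOR_RGB2BGR))
    print(n,d["fx"],d["fy"],d["cx"],d["cy"],d["R"],d["t"])
E
```

```text
pics
{'clock': 0.0, 'qpos': array([-1.33976362,  0.6293431 ,  0.03844739,  1.51837225, -0.02700281,
        0.996279  , -0.01997784]), 'qd': array([ 6.99657812e-04, -5.53634245e-04, -1.36206071e-03, -2.59462257e-04,
        8.90678622e-04, -2.08518242e-04, -8.75545540e-05]), 'tau': array([ 2.75262491e-04, -5.63396215e+01,  1.22662023e+00, -1.93449533e+01,
        1.11411445e-02,  1.03152022e-02, -5.31701275e-06]), 'eef_pos': array([189.91343238, 620.9883064 , 230.38977699]), 'tool_rot': array([-1.57267971e+00, -2.55099223e-05, -2.96816560e-01]), 'force': array([ 0.48419558, -0.80226377,  0.12712671]), 'torque': array([ 0.04918258,  0.03759566, -0.01429929]), 'width': 85.3212195233975}
scene 437.6663120616002 437.6663120616002 322.35209617175497 247.56907610906708 [[-0.54878779  0.83575219  0.01871475]
 [ 0.47921546  0.33285757 -0.812132  ]
 [-0.68497044 -0.43671973 -0.58317353]] [ 321.05113918 -191.18212783 1310.87093892]
top 454.096135963662 454.096135963662 321.22830537320345 235.16564261240518 [[ 0.01078465 -0.9998822   0.01092168]
 [-0.99303455 -0.01199109 -0.11721172]
 [ 0.11732888 -0.00958152 -0.99304689]] [  15.69308583  608.59596963 1005.83591661]
wrist 386.84672460242615 386.84672460242615 324.31838642085586 241.9225074641289 [[ 0.2926144   0.95622781 -0.00227665]
 [ 0.90906979 -0.27744357  0.31083305]
 [ 0.29659556 -0.09302386 -0.9504618 ]] [-648.6962168   -40.29601854  380.44930854]
```

View pics/scene0.png

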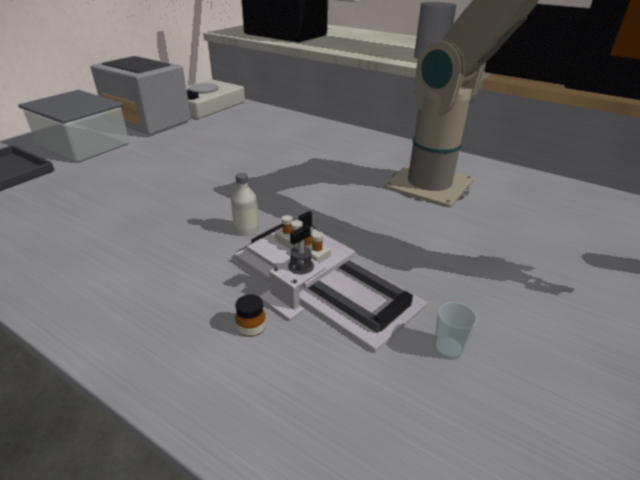

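View pics/top0.png

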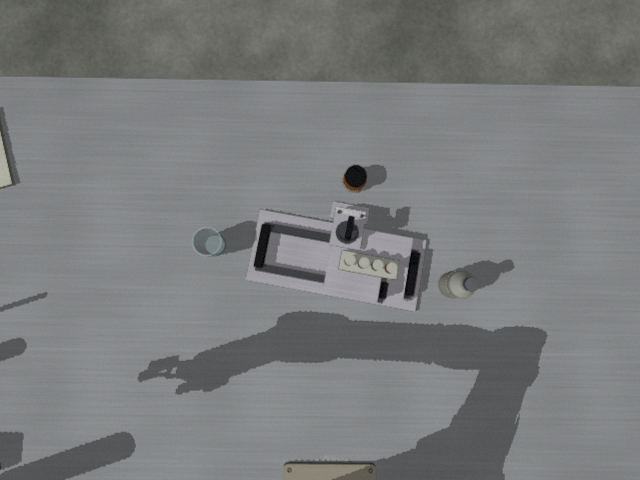

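View pics/wrist0.png

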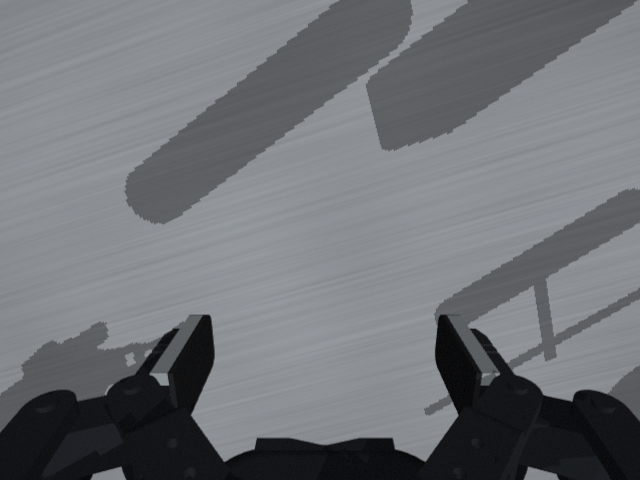

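The scene view shows the slide with bracket and T-bar near (300,240). In the top view the plate corners are near (262,210), (426,240), (417,310) and (247,281). The bar is at about (349,228) and the tab at (383,290). I'll zoom in on these.

Run:
```python
import cv2
a=cv2.imread("pics/top0.png")[195:325,235:435]; cv2.imwrite("pics/topz.png",cv2.resize(a,None,fx=4,fy=4,interpolation=cv2.INTER_CUBIC))
a=cv2.imread("pics/scene0.png")[200:350,225:435]; cv2.imwrite("pics/scz.png",cv2.resize(a,None,fx=3.8,fy=3.8,interpolation=cv2.INTER_CUBIC))
```

```text
(no output)
```

View pics/topz.png

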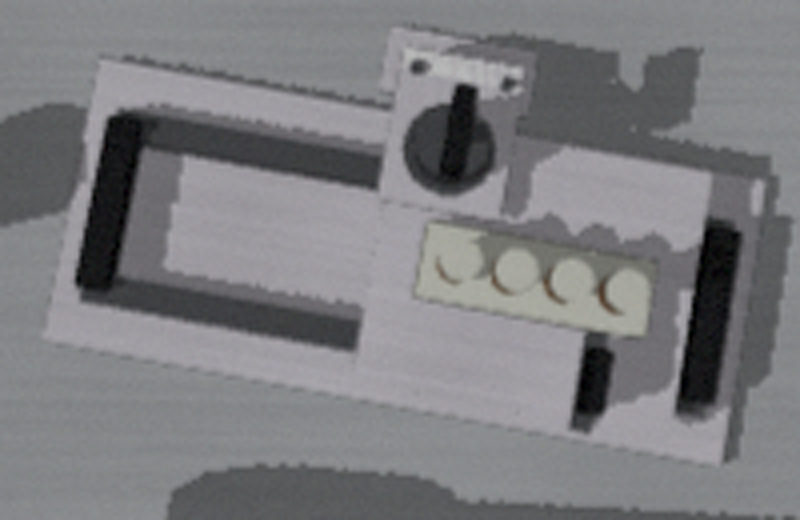

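View pics/scz.png

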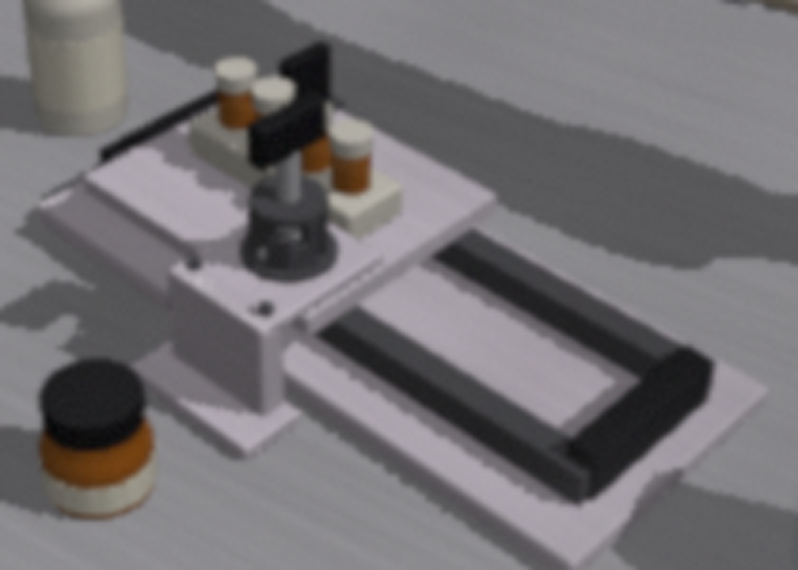

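```bash
cat > h.py <<'E'
import numpy as np
from cell import imaging, ctrl
def ray(d,u,v):
    R=np.array(d["R"]);t=np.array(d["t"])
    c=-R.T@t; r=R.T@np.array([(u-d["cx"])/d["fx"],(v-d["cy"])/d["fy"],1]); return c,r
def onz(d,u,v,z):
    c,r=ray(d,u,v); return c+r*(z-c[2])/r[2]
def proj(d,X):
    p=np.array(d["R"])@X+np.array(d["t"]); return np.array([d["fx"]*p[0]/p[2]+d["cx"],d["fy"]*p[1]/p[2]+d["cy"]])
E
python3 - <<'E'
from h import *
import cv2
np.set_printoptions(precision=1,suppress=True)
d=imaging.get_image("top"); s=imaging.get_image("scene")
print(ray(d,0,0)[0])
Z=lambda u,v,z: onz(d,235+u/4-.375,195+v/4-.375,z)
for z in (0,8):
  C=[Z(98,60,z),Z(772,158,z),Z(722,462,z),Z(45,340,z)]
  print(z,*C,[np.linalg.norm(C[i][:2]-C[i-1][:2]) for i in range(4)])
g=cv2.cvtColor(d["img"],cv2.COLOR_RGB2GRAY)
def blob(x0,y0,x1,y1,z,th=38):
  m=np.zeros_like(g);m[y0:y1,x0:x1]=(g[y0:y1,x0:x1]<th)*255
  c=max(cv2.findContours(m,0,2)[0],key=cv2.contourArea); r=cv2.minAreaRect(c)
  P=[onz(d,*p,z) for p in cv2.boxPoints(r)]
  ctr=onz(d,*r[0],z); E=[P[1]-P[0],P[2]-P[1]]; E.sort(key=lambda e:np.linalg.norm(e)); 
  print(r,ctr,[np.linalg.norm(e) for e in E],np.degrees(np.arctan2(E[1][1],E[1][0])))
blob(340,210,360,245,156); blob(375,278,392,305,98)
blob(250,222,275,270,40); blob(402,245,422,302,40)
E
```

```text
[ 486.2   32.6 1070. ]
0 [672.1 171.1   0. ] [ 618.1 -230.9   -0. ] [ 439.2 -198.6    0. ] [505.6 197.6   0. ] [np.float64(168.5961672735921), np.float64(405.54545308961065), np.float64(181.84462552057278), np.float64(401.77222711651336)]
8 [670.8 170.    8. ] [ 617.2 -228.9    8. ] [ 439.5 -196.9    8. ] [505.5 196.4   8. ] [np.float64(167.33564156301327), np.float64(402.51335290195806), np.float64(180.48504641799872), np.float64(398.76833782136106)]
((349.15545654296875, 228.40933227539062), (6.51502799987793, 24.0241641998291), 14.743562698364258) [608.7 -32.8 156. ] [np.float64(13.266800921631283), np.float64(49.32646543035852)] -14.347147474827548
((382.82403564453125, 289.9679870605469), (6.439876556396484, 16.457462310791016), 10.304845809936523) [ 485.2 -109.1   98. ] [np.float64(13.71450520830429), np.float64(34.88962847590601)] -10.60816671462061
((262.19775390625, 245.18431091308594), (9.954100608825684, 44.38115310668945), 13.626993179321289) [583.3 156.7  40. ] [np.float64(22.825863498470277), np.float64(101.07629040787441)] -12.031463916842679
((411.6770935058594, 273.7683410644531), (8.768472671508789, 45.698753356933594), 9.090276718139648) [ 522.3 -183.2   40. ] [np.float64(19.958487667596785), np.float64(103.68738776151007)] -9.756288085874983
```

Plan: park the hand above the bar with yaw near 170°. That is the half-turn grasp, so the anticlockwise twist runs back toward the middle of the last joint's range.

```bash
python3 -m inch '[1,3,-4,-2,0,5,0, 1,7,-9,-6,0,13,0, 1,11,-9,-10,0,21,0, 1,15,-9,-13,0,29,0, 1,19,-9,-16.5,0,37,0, 1,23,-9,-20,0,45,0, 1,27,-9,-23.5,0,53,0, 1,30,-9,-26,0,61,0, 1,30,-9,-26,0,69,0, 1,30,-9,-26,0,77,0, 1,30,-9,-26,0,85,0, 1,30,-9,-26,0,88,0]'
python3 -c "
from cell import ctrl;s=ctrl.read_state();print(s['qpos'],s['eef_pos'],s['tool_rot'])"
```

```text
clock: 1.45
eef_pos: [401.0, 284.9, 321.3]
tool_rot: [-1.571, 0.0, -1.838]
force: [0.7, -0.4, -0.3]
width: 85.7
[-1.04527266  0.32812819  0.50272786  1.82915337 -0.18228906  1.02995214
 -0.73752793] [400.99240847 284.90514794 321.33516204] [-1.57090705e+00  7.61551645e-05 -1.83760155e+00]
```

```bash
python3 -m inch '[1,3,0,3,0,8,0, 1,6,0,6.5,0,16,0, 1,9,0,10,0,24,0, 1,12,0,13,0,32,0, 1,15,0,16.5,0,40,0, 1,18,0,20,0,48,0, 1,21,0,23,0,56,0, 1,24,0,26,0,64,0, 1,25.4,0,27.6,0,72,0, 1,25.4,0,27.6,0,80,0, 1,25.4,0,27.6,0,85,0, 1,25.4,0,27.6,0,85,0]'
python3 - <<'E'
from h import *
import cv2
s=ctrl.read_state();print(s['qpos'],s['eef_pos'],s['tool_rot'])
d=imaging.get_image("wrist"); cv2.imwrite("pics/w1.png",cv2.cvtColor(d["img"],cv2.COLOR_RGB2BGR))
np.savez("w1.npz",**d)
E
```

```text
clock: 2.65
eef_pos: [601.7, -31.6, 320.8]
tool_rot: [-1.57, -0.001, 2.966]
force: [-0.2, -1.6, 0.6]
width: 85.5
[-0.50585075  0.61082066  0.89206525  1.54887822 -0.4942524   1.22224929
 -1.27625336] [601.6959932  -31.6450099  320.83869443] [-1.57022989e+00 -7.27114186e-04  2.96649886e+00]
```

View pics/w1.png

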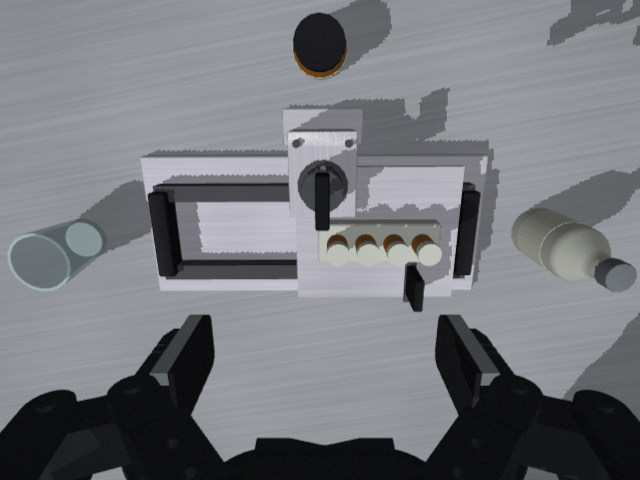

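The wrist view shows the bar at u≈322, v≈172–230. The tab is at about (413,285), the jar at (320,45), the beaker at the left and the bottle at the right. Next I'll take precise measurements.

Run:
```python
import cv2
a=cv2.imread("pics/w1.png")[140:320,280:480]; cv2.imwrite("pics/w1z.png",cv2.resize(a,None,fx=4,fy=3.3,interpolation=cv2.INTER_CUBIC) if 0 else cv2.resize(a,None,fx=3.3,fy=3.3,interpolation=cv2.INTER_CUBIC))
```

```text
(no output)
```

View pics/w1z.png

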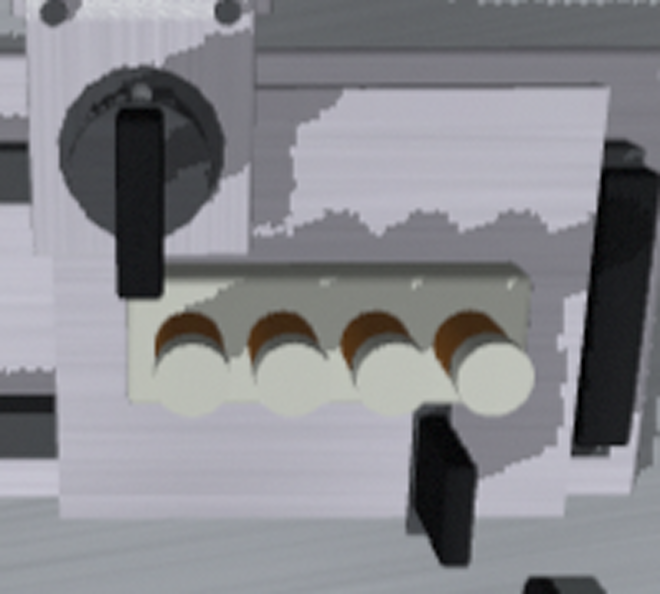

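Run:
```python
from h import *
np.set_printoptions(precision=1,suppress=True)
d=dict(np.load("w1.npz"))
P=lambda u,v,z: onz(d,280+u/3.3-.35,140+v/3.3-.35,z)
n=P(140,298,156); f=P(140,128,156); f2=P(140,108,132)
print("bar near",n,"far",f,f2,"len",np.linalg.norm(n-f),np.degrees(np.arctan2((f-n)[1],(f-n)[0])))
print("w",P(119,295,156)-P(161,295,156))
a,b=P(475,462,98),P(470,566,98); print("tab right edge",a,b,np.linalg.norm(a-b),"nearleft",P(443,566,98))
# end-stop right block edge, plate corners
Q=lambda u,v,z: onz(d,u,v,z)
A,B=Q(142,156,8),Q(159,290,8); print("left edge",A,B,np.linalg.norm(A-B))
C,D=Q(142,156,8),Q(488,155,8); print(C,D,np.linalg.norm(C-D),np.degrees(np.arctan2((D-C)[0],-(D-C)[1])))
d2=imaging.get_image("top")
for y in [-10]:
  print(proj(d2,np.array([608.7,-32.8,156.])))
```

```text
bar near [591.6 -28.3 156. ] far [633.5 -35.8 156. ] [634.9 -36.  132. ] len 42.54050900036119 -10.144405246743675
w [ 1.8 10.4  0. ]
tab right edge [ 504.3 -118.3   98. ] [ 468.5 -113.3   98. ] 36.198918117520186 nearleft [ 470.  -104.8   98. ]
left edge [672.5 168.8   8. ] [506.  201.4   8. ] 169.6136531310594
[672.5 168.8   8. ] [ 604.  -224.3    8. ] 399.0084063943895 -9.884123950688782
[349.2 228.4]
```

```bash
python3 -m inch '[0.6,-0.5,3,0,0,0,0, 0.6,-1.0,6,-0.1,0,0,0, 0.6,-1.0,9,-0.1,0,0,0, 0.6,-1.0,11,-0.1,0,0,0, 0.6,-1.0,11,-0.1,0,0,0]'
python3 - <<'E'
from h import *
import cv2
s=ctrl.read_state();print(s['qpos'],s['eef_pos'],s['tool_rot'],s['force'])
d=imaging.get_image("wrist"); cv2.imwrite("pics/w2.png",cv2.cvtColor(d["img"],cv2.COLOR_RGB2BGR))
np.savez("w2.npz",**d)
E
```

```text
clock: 3.25
eef_pos: [609.8, -31.2, 208.6]
tool_rot: [-1.571, -0.006, 2.969]
force: [-0.9, -0.6, 0.2]
width: 51.3
[-0.455198    0.72877647  0.80592303  1.66614925 -0.6000822   1.01740105
 -1.1896431 ] [609.84703354 -31.21956127 208.62050801] [-1.57094019 -0.00563906  2.96890554] [-0.93050637 -0.60959477  0.15094651]
```

View pics/w2.png

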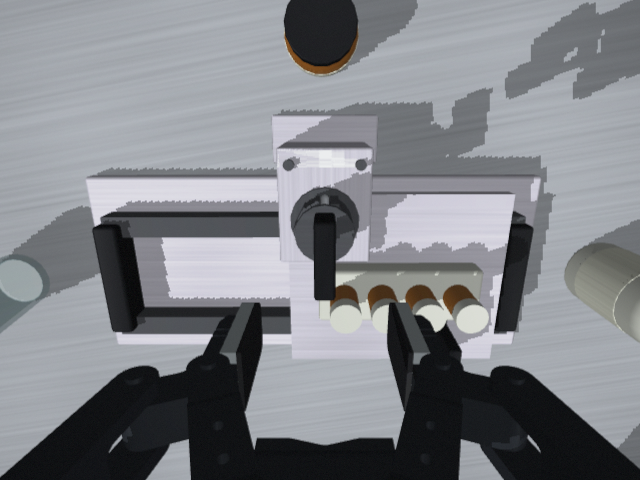

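The bar is now at u 315–335, with its near end at v≈299. The fingers straddle it symmetrically, at u 262 and 388.

```bash
python3 - <<'E'
from h import *
import cv2
np.set_printoptions(precision=1,suppress=True)
d=dict(np.load("w2.npz"))
n=onz(d,325,299.5,156); u=np.array([np.cos(np.radians(-10)),np.sin(np.radians(-10)),0]); print(n,n+23*u)
f=onz(d,325.2,212,132);print(f-23*u)
for z in (140,156): print(proj(d,np.array([609.8,-31.2,z])))
E
python3 -c "
import cv2
a=cv2.imread('pics/w2.png')[180:330,270:380];cv2.imwrite('pics/w2z.png',cv2.resize(a,None,fx=4,fy=4,interpolation=2))"
```

```text
[591.9 -28.7 156. ] [614.6 -32.6 156. ]
[612.7 -32.4 132. ]
[324. 259.]
[324.  269.5]
```

View pics/w2z.png

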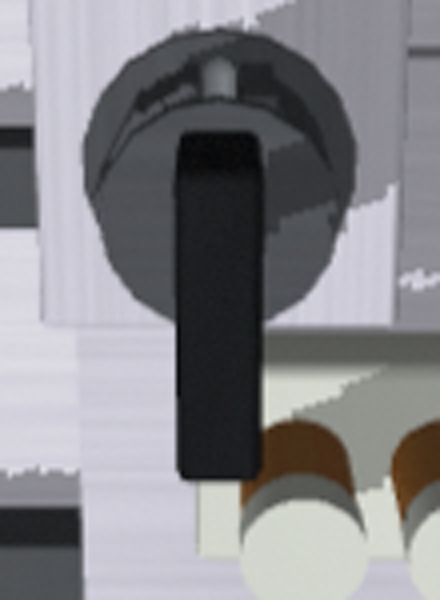

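```bash
python3 -m inch '[0.5,-0.3,2.5,0,0,0,0, 0.45,-0.3,5,0.05,0,0,0, 0.4,-0.3,7,0.05,0,0,0, 0.3,-0.3,8,0.05,0,0,0, 0.3,-0.3,8,0.05,0,0,0, 0.3,-0.3,8,0.05,0,0,0]'
python3 - <<'E'
from h import *
import cv2
s=ctrl.read_state();print(s['qpos'],s['eef_pos'],s['tool_rot'],s['force'])
d=imaging.get_image("wrist"); cv2.imwrite("pics/w3.png",cv2.cvtColor(d["img"],cv2.COLOR_RGB2BGR)[150:400,200:450])
import subprocess
a=cv2.imread("pics/w3.png");cv2.imwrite("pics/w3.png",cv2.resize(a,None,fx=2.4,fy=2.4,interpolation=2))
np.savez("w3.npz",**d)
d=imaging.get_image("scene");cv2.imwrite("pics/s3.png",cv2.resize(cv2.cvtColor(d["img"],cv2.COLOR_RGB2BGR)[170:320,210:410],None,fx=3.9,fy=3.9,interpolation=2))
E
```

```text
clock: 3.9
eef_pos: [615.6, -33.7, 132.7]
tool_rot: [-1.571, 0.002, 2.967]
force: [-0.1, -0.4, 0.6]
width: 25.7
[-0.41111092  0.81714302  0.73285404  1.72179407 -0.68809366  0.8759334
 -1.1208658 ] [615.62040405 -33.65627369 132.7138493 ] [-1.57086582e+00  2.23462064e-03  2.96729476e+00] [-0.0905051  -0.41777458  0.57700695]
```

View pics/w3.png

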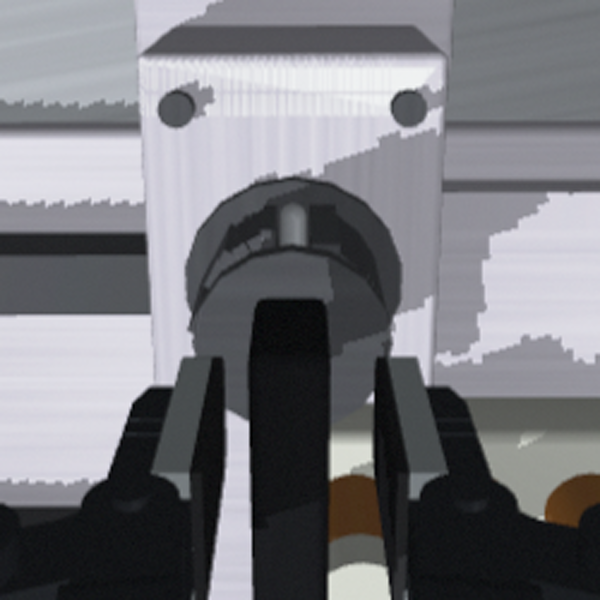

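View pics/s3.png

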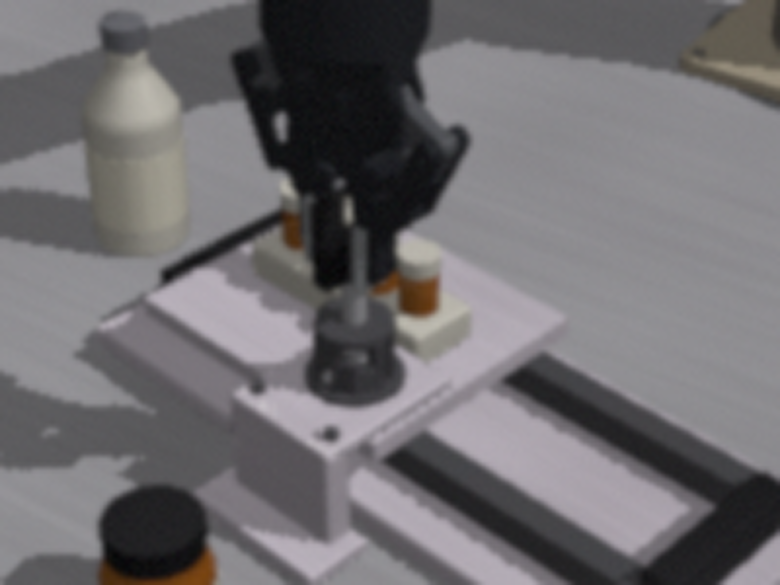

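```bash
python3 -m inch '[0.3,0.2,0.4,-0.1,0,0,0, 0.25,0.2,0.4,-0.1,0,0,0, 0.22,0.2,0.4,-0.1,0,0,0, 0.2,0.2,0.4,-0.1,0,0,0, 0.2,0.2,0.4,-0.1,0,0,0]'
python3 - <<'E'
from h import *
import cv2
s=ctrl.read_state();print(s['eef_pos'],s['force'],s['width'])
d=imaging.get_image("wrist"); cv2.imwrite("pics/w4.png",cv2.resize(cv2.cvtColor(d["img"],cv2.COLOR_RGB2BGR)[200:450,200:450],None,fx=2.4,fy=2.4,interpolation=2))
E
```

```text
clock: 4.5
eef_pos: [612.9, -32.1, 127.4]
tool_rot: [-1.571, 0.0, 2.967]
force: [-0.0, -0.2, -0.6]
width: 17.1
[612.88988687 -32.06388849 127.35998079] [-0.00623915 -0.15087823 -0.56795026] 17.101614696682308
```

View pics/w4.png

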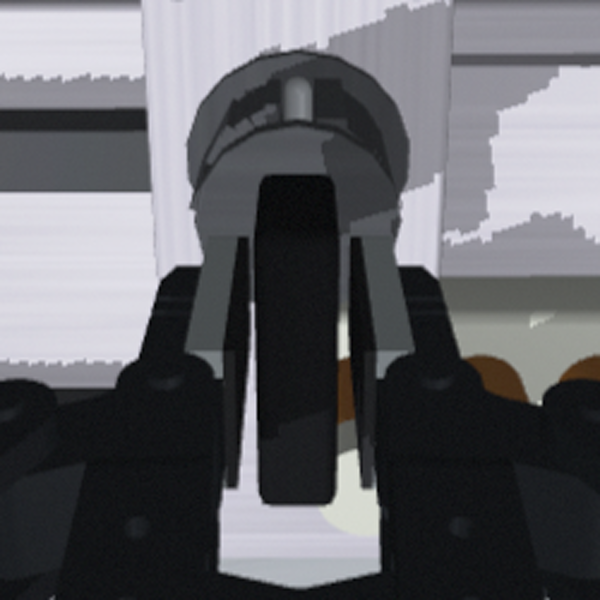

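```bash
python3 -m inch '[0.15,0,0,-0.05,0,0,0, 0.1,0,0,-0.05,0,0,0, 0,0,0,-0.05,0,0,0, 0,0,0,-0.05,0,0,0, 0,0,0,-0.05,0,0,0, 0,0,0,-0.05,0,0,0]'
python3 -c "
from cell import ctrl;s=ctrl.read_state();print(s['eef_pos'],s['force'],s['torque'],s['width'])"
```

```text
clock: 5.15
eef_pos: [613.0, -31.7, 127.4]
tool_rot: [-1.571, 0.0, 2.967]
force: [-1.1, -0.4, 2.9]
width: 11.3
[612.95199562 -31.66356476 127.43204535] [-1.06692436 -0.38824132  2.91693897] [-0.06473923  0.1412392  -0.02430234] 11.278022631808
```

```bash
python3 -m inch '[0,0,-0.25,0,0,0,0, 0,0,-0.5,0,0,0,0, 0,0,-0.75,0,0,0,0, 0,0,-1.0,0,0,0,0, 0,0,-1.0,0,0,0,0]'
python3 -m inch '[0,0,-0.1,0,0,0,0, 0,0,-0.2,0,0,0,0, 0,0,-0.2,0,0,0,0]'
python3 -m inch '[0,0,-0.1,0,0,0,0, 0,0,-0.2,0,0,0,0, 0,0,-0.2,0,0,0,0]'
```

```text
clock: 5.65
eef_pos: [612.7, -31.5, 137.1]
tool_rot: [-1.571, -0.0, 2.967]
force: [1.9, -1.9, -12.1]
width: 11.2
clock: 5.95
eef_pos: [612.7, -31.6, 139.2]
tool_rot: [-1.571, -0.0, 2.967]
force: [3.1, -1.5, -11.5]
width: 11.3
clock: 6.25
eef_pos: [612.8, -31.5, 141.3]
tool_rot: [-1.571, -0.0, 2.967]
force: [3.0, -2.1, -12.1]
width: 11.1
```

```bash
python3 -m inch '[0,0,-0.05,0,0,0,0, 0,0,-0.1,0,0,0,0, 0,0,-0.1,0,0,0,0]'
python3 -m inch '[0,0,-0.05,0,0,0,0, 0,0,-0.1,0,0,0,0, 0,0,-0.1,0,0,0,0]'
```

```text
clock: 6.55
eef_pos: [612.8, -31.5, 142.3]
tool_rot: [-1.571, -0.0, 2.967]
force: [1.8, -2.4, -11.6]
width: 11.3
clock: 6.85
eef_pos: [612.8, -31.5, 143.3]
tool_rot: [-1.571, -0.0, 2.967]
force: [1.7, -1.5, -12.3]
width: 10.8
```

```bash
python3 -m inch '[0,0,-0.05,0,0,0,0, 0,0,-0.1,0,0,0,0, 0,0,-0.1,0,0,0,0]'
python3 -m inch '[0,0,-0.05,0,0,0,0, 0,0,-0.1,0,0,0,0, 0,0,-0.1,0,0,0,0]'
```

```text
clock: 7.15
eef_pos: [612.8, -31.5, 144.3]
tool_rot: [-1.571, -0.0, 2.967]
force: [1.9, -3.0, -13.5]
width: 11.0
clock: 7.45
eef_pos: [612.8, -31.5, 145.3]
tool_rot: [-1.571, -0.0, 2.967]
force: [1.6, -2.9, -13.5]
width: 11.0
```

```bash
python3 -m inch '[0,0,-0.05,0,0,0,0, 0,0,-0.1,0,0,0,0, 0,0,-0.1,0,0,0,0]'
```

```text
clock: 7.75
eef_pos: [612.8, -31.5, 146.3]
tool_rot: [-1.571, -0.0, 2.967]
force: [0.7, -2.3, -13.0]
width: 10.8
```

```bash
python3 -m inch '[0,0,-0.05,0,0,0,0, 0,0,-0.1,0,0,0,0, 0,0,-0.1,0,0,0,0]'
```

```text
clock: 8.05
eef_pos: [612.8, -31.4, 146.7]
tool_rot: [-1.57, -0.001, 2.967]
force: [1.8, -2.7, -19.5]
width: 10.9
```

```bash
python3 -m inch '[0,0,-0.05,0,0,0,0, 0,0,-0.1,0,0,0,0, 0,0,-0.1,0,0,0,0]'
```

```text
clock: 8.35
eef_pos: [612.7, -31.4, 146.8]
tool_rot: [-1.57, -0.001, 2.967]
force: [5.0, -3.2, -26.4]
width: 10.8
```

```bash
python3 -m inch '[0,0,0.15,0,0,0,0, 0,0,0.3,0,0,0,0, 0,0,0.3,0,0,0,0]'
python3 -m inch '[0,0,0,0,0,-2,0, 0,0,0,0,-4,0, 0,0,0,0,0,-4,0,0]' ; python3 -c "
from cell import ctrl;s=ctrl.read_state();print(s['eef_pos'],s['force'],s['torque'],s['tool_rot'])"
```

```text
clock: 8.65
eef_pos: [612.8, -31.5, 145.6]
tool_rot: [-1.571, -0.0, 2.967]
force: [0.4, -2.4, -13.3]
width: 10.6
clock: 8.95
eef_pos: [612.5, -33.4, 145.9]
tool_rot: [-1.641, 0.0, 2.965]
force: [-0.4, -2.1, -12.6]
width: 11.1
[612.52552787 -33.39672484 145.9469649 ] [ -0.4119702   -2.12904656 -12.60610701] [-2.25231712  0.2881918  -0.01045109] [-1.64105810e+00  3.49978590e-04  2.96498373e+00]
```

I mistyped a row: the hand tilted 4° about tool x instead of twisting. The forces stayed low, so I'm undoing the tilt straight away.

```bash
python3 -m inch '[0,0,0,0,2,0,0, 0,0,0,0,4,0,0, 0,0,0,0,4,0,0]' ; python3 -c "
from cell import ctrl;s=ctrl.read_state();print(s['eef_pos'],s['force'],s['torque'],s['tool_rot'])"
```

```text
clock: 9.25
eef_pos: [612.9, -31.3, 145.2]
tool_rot: [-1.568, -0.0, 2.97]
force: [0.7, -3.8, -13.0]
width: 11.2
[612.87901454 -31.29369504 145.24243287] [  0.70689502  -3.82996191 -12.9916389 ] [-0.67964761 -0.20963092 -0.04472777] [-1.56763183e+00 -1.20616278e-04  2.97045950e+00]
```

Back upright. Now the twist, in small steps.

```bash
python3 -m inch '[0,0,0,0,0,-2,0, 0,0,0,0,0,-4,0, 0,0,0,0,0,-4,0]' ; python3 -c "
from cell import ctrl;s=ctrl.read_state();print(s['eef_pos'],s['force'],s['torque'],s['tool_rot'])"
```

```text
clock: 9.55
eef_pos: [612.9, -31.5, 145.5]
tool_rot: [-1.571, 0.0, 3.038]
force: [0.1, -3.2, -13.7]
width: 11.1
[612.87861173 -31.50984279 145.46972427] [  0.1192282   -3.152514   -13.72710901] [-0.77064704 -0.123129   -0.03728177] [-1.57140007e+00  2.06491660e-05  3.03822059e+00]
```

```bash
python3 -m inch '[0,0,0,0,0,-4,0, 0,0,0,0,0,-8,0, 0,0,0,0,0,-12,0, 0,0,0,0,0,-16,0, 0,0,0,0,0,-16,0]' ; python3 -c "
from cell import ctrl;s=ctrl.read_state();print(s['eef_pos'],s['force'],s['torque'],s['tool_rot'])"
```

```text
clock: 10.05
eef_pos: [612.9, -31.7, 145.5]
tool_rot: [-1.572, 0.0, -2.967]
force: [0.6, -2.2, -12.8]
width: 11.4
[612.87166497 -31.65564885 145.49761777] [  0.62807414  -2.21783333 -12.82082795] [-0.68173137 -0.18510942 -0.07924211] [-1.57151567e+00  2.64510320e-04 -2.96726924e+00]
```

```bash
python3 -m inch '[0,0,0,0,0,-4,0, 0,0,0,0,0,-8,0, 0,0,0,0,0,-12,0, 0,0,0,0,0,-16,0, 0,0,0,0,0,-20,0, 0,0,0,0,0,-24,0, 0,0,0,0,0,-24,0]' ; python3 -c "
from cell import ctrl;s=ctrl.read_state();print(s['eef_pos'],s['force'],s['torque'],s['tool_rot'])"
```

```text
clock: 10.75
eef_pos: [612.9, -31.8, 145.5]
tool_rot: [-1.571, 0.0, -2.55]
force: [0.4, -2.3, -13.8]
width: 10.6
[612.92432891 -31.79217158 145.46542804] [  0.40996266  -2.31828404 -13.83936421] [-0.69484743 -0.26126994 -0.05512082] [-1.57096085e+00  3.05135893e-04 -2.55010466e+00]
```

```bash
cat > st.py <<'E'
from cell import ctrl
import numpy as np
np.set_printoptions(precision=3,suppress=True)
s=ctrl.read_state();print("twist",(s['tool_rot'][2]-2.967)%(2*np.pi),s['force'],s['torque'])
E
python3 -m inch '[0,0,0,0,0,-2,0, 0,0,0,0,0,-4,0, 0,0,0,0,0,-4,0]'|sed -n 2p; python3 st.py
```

```text
eef_pos: [612.9, -31.7, 145.3]
twist 0.8379750931867722 [  1.783  -3.223 -12.643] [-0.801 -0.208 -0.048]
```

```bash
python3 -m inch '[0,0,0,0,0,-1,0, 0,0,0,0,0,-2,0, 0,0,0,0,0,-2,0]'|sed -n 2p; python3 st.py
```

```text
eef_pos: [612.9, -31.8, 145.3]
twist 0.8728187000812575 [  2.358  -3.599 -12.854] [-0.877 -0.271 -0.053]
```

```bash
python3 -m inch '[0,0,0,0,0,-1,0, 0,0,0,0,0,-2,0, 0,0,0,0,0,-2,0]'|sed -n 2p; python3 st.py
```

```text
eef_pos: [613.0, -31.7, 145.4]
twist 0.9079844092007079 [  1.164  -2.791 -13.004] [-0.91  -0.301 -0.079]
```

```bash
python3 -m inch '[0,0,0,0,0,-1,0, 0,0,0,0,0,-2,0, 0,0,0,0,0,-2,0]'|sed -n 2p; python3 st.py
```

```text
eef_pos: [612.9, -31.7, 145.3]
twist 0.9429863931735838 [  0.634  -4.111 -13.224] [-1.021 -0.285 -0.11 ]
```

```bash
python3 -m inch '[0,0,0,0,0,-1,0, 0,0,0,0,0,-1,0]'|sed -n 2p; python3 st.py
```

```text
eef_pos: [613.0, -31.7, 145.3]
twist 0.9604501986190233 [  1.31   -4.643 -12.76 ] [-1.133 -0.398 -0.064]
```

```bash
python3 -m inch '[0,0,0,0,0,-1,0, 0,0,0,0,0,-1,0]'|sed -n 2p; python3 st.py
```

```text
eef_pos: [612.9, -31.6, 145.3]
twist 0.9778903270940962 [  1.764  -3.723 -13.614] [-1.075 -0.285 -0.085]
```

```bash
python3 -m inch '[0,0,0,0,0,-1,0, 0,0,0,0,0,-1,0]'|sed -n 2p; python3 st.py
```

```text
eef_pos: [613.0, -31.7, 145.3]
twist 0.9953159462714112 [  1.228  -4.869 -13.729] [-1.208 -0.336 -0.067]
```

```bash
python3 -m inch '[0,0,0,0,0,-1,0, 0,0,0,0,0,-1,0]'|sed -n 2p; python3 st.py
```

```text
eef_pos: [612.9, -31.7, 145.3]
twist 1.0127902174051773 [  1.138  -5.038 -13.184] [-1.206 -0.348 -0.082]
```

```bash
python3 -m inch '[0,0,0,0,0,-1,0, 0,0,0,0,0,-2,0, 0,0,0,0,0,-2,0]'|sed -n 2p; python3 st.py
```

```text
eef_pos: [613.0, -31.7, 145.3]
twist 1.0478076175845992 [  1.613  -5.015 -13.224] [-1.267 -0.422 -0.066]
```

```bash
python3 -m inch '[0,0,0,0,0,-1,0, 0,0,0,0,0,-2,0, 0,0,0,0,0,-2,0]'|sed -n 2p; python3 st.py
```

```text
eef_pos: [613.0, -31.7, 145.3]
twist 1.0824874888038458 [  1.776  -4.662 -12.855] [-1.272 -0.384  0.007]
```

Run:
```python
from h import *
import cv2
d=imaging.get_image("wrist"); cv2.imwrite("pics/w5.png",cv2.cvtColor(d["img"],cv2.COLOR_RGB2BGR))
```

```text
(no output)
```

View pics/w5.png

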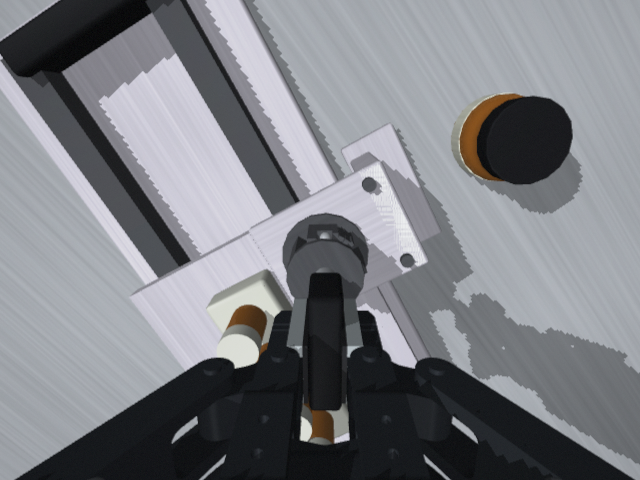

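The bar has turned with the fingers: its far end is at (324,275), between the pads. I'll continue toward the stop wall.

```bash
python3 -m inch '[0,0,0,0,0,-1,0, 0,0,0,0,0,-1,0]'|sed -n 2p; python3 st.py
```

```text
eef_pos: [613.0, -31.7, 145.3]
twist 1.0997698464286518 [  0.824  -4.896 -13.481] [-1.215 -0.295 -0.073]
```

```bash
python3 -m inch '[0,0,0,0,0,-1,0, 0,0,0,0,0,-1,0]'|sed -n 2p; python3 st.py
```

```text
eef_pos: [613.0, -31.7, 145.4]
twist 1.1171293675098202 [  1.845  -5.469 -14.097] [-1.238 -0.396 -0.018]
```

```bash
python3 -m inch '[0,0,0,0,0,-1,0, 0,0,0,0,0,-1,0]'|sed -n 2p; python3 st.py
```

```text
eef_pos: [613.0, -31.7, 145.3]
twist 1.1345193379598353 [  1.303  -4.201 -13.549] [-1.26  -0.402 -0.04 ]
```

```bash
python3 -m inch '[0,0,0,0,0,-1,0, 0,0,0,0,0,-1,0]'|sed -n 2p; python3 st.py
```

```text
eef_pos: [613.0, -31.7, 145.4]
twist 1.1518550033867374 [  1.651  -4.764 -14.034] [-1.253 -0.386 -0.066]
```

```bash
python3 -m inch '[0,0,0,0,0,-1,0, 0,0,0,0,0,-2,0, 0,0,0,0,0,-2,0]'|sed -n 2p; python3 st.py
```

```text
eef_pos: [613.0, -31.7, 145.3]
twist 1.186551033186607 [  1.431  -5.245 -13.385] [-1.282 -0.454 -0.106]
```

```bash
python3 -m inch '[0,0,0,0,0,-1,0, 0,0,0,0,0,-2,0, 0,0,0,0,0,-2,0]'|sed -n 2p; python3 st.py
```

```text
eef_pos: [613.1, -31.8, 145.4]
twist 1.2208852259293277 [  2.115  -4.382 -13.647] [-1.209 -0.451 -0.228]
```

```bash
python3 -m inch '[0,0,0,0,0,-1,0, 0,0,0,0,0,-1,0]'|sed -n 2p; python3 st.py
```

```text
eef_pos: [613.2, -31.8, 145.4]
twist 1.2380292084381885 [  2.577  -4.572 -13.24 ] [-1.21  -0.439 -0.346]
```

```bash
python3 -m inch '[0,0,0,0,0,-1,0, 0,0,0,0,0,-1,0]'|sed -n 2p; python3 st.py
```

```text
eef_pos: [613.2, -31.8, 145.3]
twist 1.255066814528087 [  2.386  -4.887 -14.317] [-1.181 -0.519 -0.456]
```

The stop wall is met at a hand twist of about 1.20 rad, where the torque climbs to −0.46 Nm. I'll back off 5.5° and lower.

```bash
python3 -m inch '[0,0,0,0,0,3,0, 0,0,0,0,0,5.5,0, 0,0,0,0,0,5.5,0]'|sed -n 2p; python3 st.py
python3 -m inch '[0,0,0.1,0,0,0,0, 0,0,0.2,0,0,0,0, 0,0,0.3,0,0,0,0, 0,0,0.3,0,0,0,0]'|sed -n 2p; python3 st.py
```

```text
eef_pos: [613.0, -31.7, 145.3]
twist 1.1594065566531402 [  1.477  -4.061 -13.286] [-1.28  -0.424 -0.107]
eef_pos: [613.0, -31.7, 142.3]
twist 1.1604232619997923 [  2.173  -4.511 -13.071] [-1.195 -0.388 -0.082]
```

```bash
python3 -m inch '[0,0,0.1,0,0,0,0, 0,0,0.2,0,0,0,0, 0,0,0.2,0,0,0,0]'|sed -n 2p; python3 st.py
```

```text
eef_pos: [613.0, -31.7, 140.3]
twist 1.160438512912508 [  1.623  -4.38  -12.114] [-1.256 -0.35  -0.026]
```

```bash
python3 -m inch '[0,0,0.1,0,0,0,0, 0,0,0.1,0,0,0,0]'|sed -n 2p; python3 st.py
```

```text
eef_pos: [613.0, -31.7, 139.3]
twist 1.1604748786165775 [  2.606  -4.925 -12.113] [-1.288 -0.373 -0.03 ]
```

```bash
python3 -m inch '[0,0,0.05,0,0,0,0, 0,0,0.05,0,0,0,0]'|sed -n 2p; python3 st.py
```

```text
eef_pos: [613.0, -31.7, 138.8]
twist 1.1605013703796878 [  1.613  -4.639 -11.356] [-1.332 -0.283 -0.06 ]
```

```bash
python3 -m inch '[0,0,0.05,0,0,0,0, 0,0,0.05,0,0,0,0]'|sed -n 2p; python3 st.py
```

```text
eef_pos: [613.0, -31.7, 138.5]
twist 1.1604473018839183 [  1.552  -4.641 -10.643] [-1.256 -0.288 -0.062]
```

```bash
python3 -m inch '[0,0,0.05,0,0,0,0, 0,0,0.05,0,0,0,0]'|sed -n 2p; python3 st.py
```

```text
eef_pos: [613.0, -31.7, 138.3]
twist 1.160405053075248 [-0.044 -4.45  -6.783] [-1.328 -0.046 -0.086]
```

The force is unloading at z≈138.5, so the pin has seated in the notch about 5 mm below the rim. Now I'll let go.

```bash
python3 -m inch '[0.1,0,0,0,0,0,0, 0.2,0,0,0,0,0,0, 0.3,0,0,0,0,0,0, 0.4,0,0,0,0,0,0, 0.4,0,0,0,0,0,0]'; python3 st.py;python3 - <<'E'
from h import *
import cv2
d=imaging.get_image("wrist"); cv2.imwrite("pics/w6.png",cv2.cvtColor(d["img"],cv2.COLOR_RGB2BGR))
E
```

```text
clock: 17.5
eef_pos: [613.4, -30.5, 138.4]
tool_rot: [-1.571, 0.002, -2.155]
force: [-0.1, 0.4, 0.4]
width: 34.5
twist 1.1615491097260584 [-0.081  0.375  0.431] [-0.016  0.021  0.039]
```

View pics/w6.png

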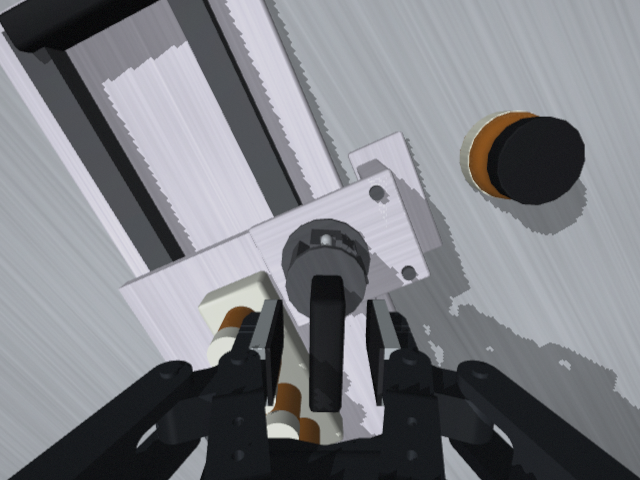

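The plunger stays parked on its own: the bar is still turned at (327,343), the pads are clear, and the force is ≈0. Now I'll retreat upwards and move over the tab.

```bash
python3 -m inch '[0.5,0,-3,0,0,0,0, 0.5,0,-6.5,0,0,0,0, 0.5,0,-10,0,0,0,0, 0.5,2,-10,-1,0,-8,0, 0.5,4,-10,-2,0,-16,0, 0.5,6.5,-10,-3,0,-24,0, 0.5,9,-10,-4,0,-32,0, 0.5,11.5,-10,-5,0,-40,0, 0.5,13.8,-10,-6.2,0,-48,0, 0.5,13.8,-10,-6.2,0,-56,0, 0.5,13.8,-10,-6.2,0,-64,0, 0.5,13.8,-10,-6.2,0,-64,0]'
python3 -m inch '[0.5,0,0,0,0,-8,0, 0.5,0,0,0,0,-16,0, 0.5,0,0,0,0,-24,0, 0.5,0,0,0,0,-32,0, 0.5,0,0,0,0,-40,0, 0.5,0,0,0,0,-49.5,0, 0.5,0,0,0,0,-49.5,0, 0.5,0,0,0,0,-49.5,0]';python3 - <<'E'
from h import *
import cv2
print(ctrl.read_state()["qpos"])
d=imaging.get_image("wrist"); cv2.imwrite("pics/w7.png",cv2.cvtColor(d["img"],cv2.COLOR_RGB2BGR)); np.savez("w7.npz",**d)
d=imaging.get_image("scene");cv2.imwrite("pics/s7.png",cv2.resize(cv2.cvtColor(d["img"],cv2.COLOR_RGB2BGR)[170:320,210:410],None,fx=3.9,fy=3.9,interpolation=2))
E
```

```text
clock: 18.75
eef_pos: [485.0, -112.4, 238.2]
tool_rot: [-1.57, 0.0, -1.039]
force: [0.4, -0.8, 0.2]
width: 42.8
clock: 19.55
eef_pos: [485.1, -112.3, 237.7]
tool_rot: [-1.571, 0.0, -0.179]
force: [0.6, -0.2, -0.2]
width: 42.3
[ 0.20011815  0.40391669 -0.03987685  1.92422669  0.0212753   0.81404075
  1.54014768]
```

View pics/w7.png

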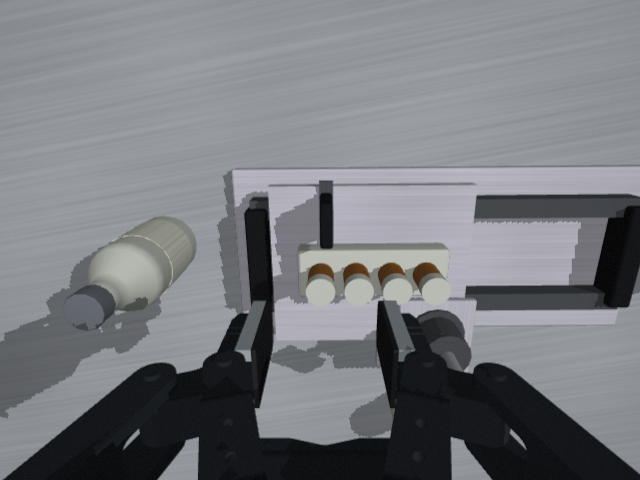

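View pics/s7.png

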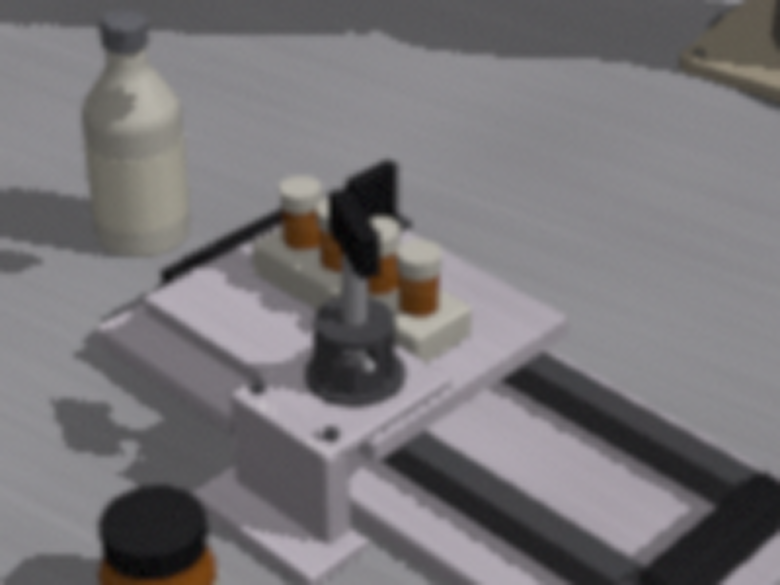

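The plunger is visibly parked, raised and turned. In the wrist view the tab's top face spans u 320–333, v 193–248.

Run:
```python
from h import *
np.set_printoptions(precision=1,suppress=True)
d=dict(np.load("w7.npz"))
for z in(98,): print(onz(d,327,248,z),onz(d,326.5,193,z),onz(d,326.8,220.5,z))
```

```text
[ 502.4 -113.7   98. ] [ 460.2 -106.5   98. ] [ 480.8 -110.    98. ]
```

```bash
python3 -m inch '[0.5,0,3,0.15,0,0,0, 0.5,0,6,0.15,0,0,0, 0.5,0,9,0.15,0,0,0, 0.5,0,11,0.15,0,0,0, 0.5,0,11,0.15,0,0,0]';python3 - <<'E'
from h import *
import cv2
d=imaging.get_image("wrist"); cv2.imwrite("pics/w8.png",cv2.cvtColor(d["img"],cv2.COLOR_RGB2BGR)); np.savez("w8.npz",**d)
E
```

```text
clock: 20.15
eef_pos: [483.4, -110.4, 125.5]
tool_rot: [-1.571, 0.006, -0.176]
force: [-0.7, 0.1, -0.4]
width: 42.4
```

View pics/w8.png

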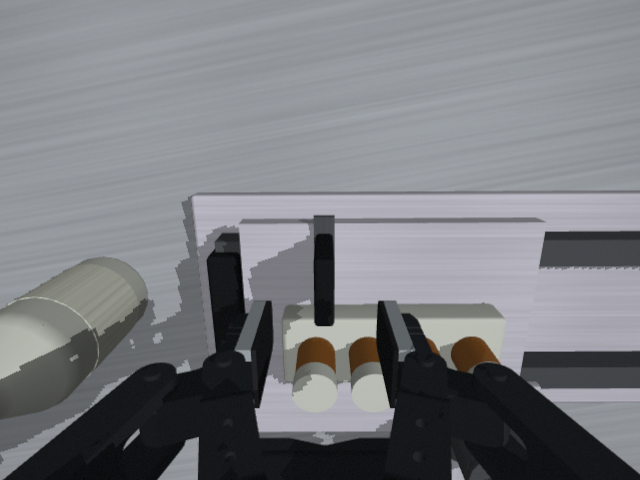

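The tab is centred between the open fingers (u≈324). I'll descend and grip.

```bash
python3 -m inch '[0.5,-0.1,2.5,0,0,0,0, 0.5,-0.3,4.5,0,0,0,0, 0.45,-0.3,5.6,0,0,0,0, 0.4,-0.3,5.6,0,0,0,0, 0.4,-0.3,5.6,0,0,0,0]';python3 - <<'E'
from h import *
import cv2
d=imaging.get_image("wrist"); cv2.imwrite("pics/w9.png",cv2.cvtColor(d["img"],cv2.COLOR_RGB2BGR)); np.savez("w8.npz",**d)
E
```

```text
clock: 20.7
eef_pos: [483.2, -110.5, 72.7]
tool_rot: [-1.571, -0.002, -0.175]
force: [-0.2, -0.1, -0.7]
width: 34.0
```

View pics/w9.png

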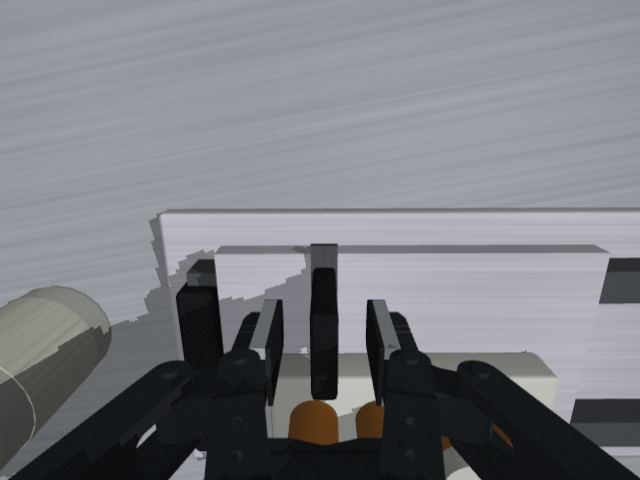

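```bash
python3 -m inch '[0.3,0,0.4,0,0,0,0, 0.2,0,0.4,0,0,0,0, 0.1,0,0.4,0,0,0,0, 0,0,0.4,0,0,0,0, 0,0,0.4,0,0,0,0, 0,0,0.4,0,0,0,0]'
```

```text
clock: 21.35
eef_pos: [482.5, -110.4, 68.2]
tool_rot: [-1.571, -0.0, -0.174]
force: [-0.1, -0.4, 5.3]
width: 9.2
```

```bash
python3 -m inch '[0,0,0,0.3,0,0,0, 0,0,0,0.8,0,0,0, 0,0,0,1.5,0,0,0, 0,0,0,2.2,0,0,0, 0,0,0,3,0,0,0, 0,0,0,3.8,0,0,0, 0,0,0,4.6,0,0,0, 0,0,0,5.4,0,0,0, 0,0,0,6.2,0,0,0, 0,0,0,6.9,0,0,0, 0,0,0,7.3,0,0,0, 0,0,0,7.3,0,0,0]'; python3 st.py
```

```text
clock: 22.55
eef_pos: [495.0, -38.0, 68.2]
tool_rot: [-1.571, -0.0, -0.174]
force: [-0.6, 0.9, 6.1]
width: 9.1
twist 3.1422785849721895 [-0.597  0.863  6.09 ] [0.094 0.213 0.026]
```

```bash
python3 -m inch '[0,0,0,0.3,0,0,0, 0,0,0,0.8,0,0,0, 0,0,0,1.5,0,0,0, 0,0,0,2.2,0,0,0, 0,0,0,3,0,0,0, 0,0,0,3.8,0,0,0, 0,0,0,4.6,0,0,0, 0,0,0,5.2,0,0,0, 0,0,0,5.7,0,0,0, 0,0,0,6.1,0,0,0, 0,0,0,6.1,0,0,0]'; python3 st.py
```

```text
clock: 23.65
eef_pos: [505.4, 21.9, 68.2]
tool_rot: [-1.571, 0.0, -0.174]
force: [-2.3, 0.9, 6.6]
width: 9.3
twist 3.142175212871064 [-2.293  0.877  6.56 ] [0.049 0.324 0.09 ]
```

```bash
python3 -m inch '[0,0,0,0.2,0,0,0, 0,0,0,0.4,0,0,0, 0,0,0,0.4,0,0,0]'; python3 -m inch '[0,0,0,0.1,0,0,0, 0,0,0,0.1,0,0,0]'
```

```text
clock: 23.95
eef_pos: [505.9, 25.2, 68.2]
tool_rot: [-1.571, 0.0, -0.175]
force: [-2.5, -0.8, 7.0]
width: 8.8
clock: 24.15
eef_pos: [506.1, 25.9, 68.2]
tool_rot: [-1.572, 0.001, -0.175]
force: [-2.4, -1.7, 6.9]
width: 9.0
```

```bash
python3 -m inch '[0,0,0,0.1,0,0,0, 0,0,0,0.1,0,0,0]'; python3 -m inch '[0,0,0,0.1,0,0,0, 0,0,0,0.1,0,0,0]'
```

```text
clock: 24.35
eef_pos: [506.2, 26.9, 68.2]
tool_rot: [-1.572, 0.001, -0.175]
force: [-2.2, -1.5, 7.5]
width: 9.2
clock: 24.55
eef_pos: [506.3, 27.4, 68.2]
tool_rot: [-1.572, 0.001, -0.175]
force: [-1.3, -2.1, 7.1]
width: 9.1
```

```bash
python3 -m inch '[0,0,0,0.1,0,0,0, 0,0,0,0.1,0,0,0]'; python3 -m inch '[0,0,0,0.1,0,0,0, 0,0,0,0.1,0,0,0]'
```

```text
clock: 24.75
eef_pos: [506.3, 27.4, 68.2]
tool_rot: [-1.573, 0.001, -0.176]
force: [-2.5, -5.0, 7.0]
width: 9.1
clock: 24.95
eef_pos: [506.3, 27.4, 68.2]
tool_rot: [-1.574, 0.001, -0.177]
force: [-3.3, -6.6, 7.7]
width: 8.9
```

It stopped at 139.8 mm of travel with the force rising, so the carriage is home. Release, then rise.

```bash
python3 -m inch '[0.1,0,0,-0.1,0,0,0, 0.2,0,0,-0.1,0,0,0, 0.35,0,0,-0.1,0,0,0, 0.4,0,0,-0.1,0,0,0, 0.4,0,0,-0.1,0,0,0]'
python3 -m inch '[0.4,0,-1.5,0,0,0,0, 0.4,-0.5,-4,0,0,0,0, 0.4,-1,-8,0,0,0,0, 0.4,-2,-12,0,0,0,0, 0.4,-4,-16,0,0,0,0, 0.4,-4,-18,0,0,0,0, 0.4,-4,-18,0,0,0,0]'
python3 - <<'E'
from h import *
import cv2
d=imaging.get_image("wrist"); cv2.imwrite("pics/w10.png",cv2.cvtColor(d["img"],cv2.COLOR_RGB2BGR))
d=imaging.get_image("scene");cv2.imwrite("pics/s10.png",cv2.resize(cv2.cvtColor(d["img"],cv2.COLOR_RGB2BGR)[170:370,210:480],None,fx=2.9,fy=2.9,interpolation=2))
E
python3 st.py
```

```text
clock: 25.45
eef_pos: [507.1, 29.9, 67.6]
tool_rot: [-1.57, 0.0, -0.174]
force: [-0.0, -0.0, 0.1]
width: 34.1
clock: 26.15
eef_pos: [469.3, 37.0, 250.8]
tool_rot: [-1.569, -0.006, -0.174]
force: [0.6, -0.2, 0.7]
width: 34.1
twist 3.141794626074666 [-1.064 -0.29  -0.04 ] [-0.013  0.019 -0.015]
```

View pics/w10.png

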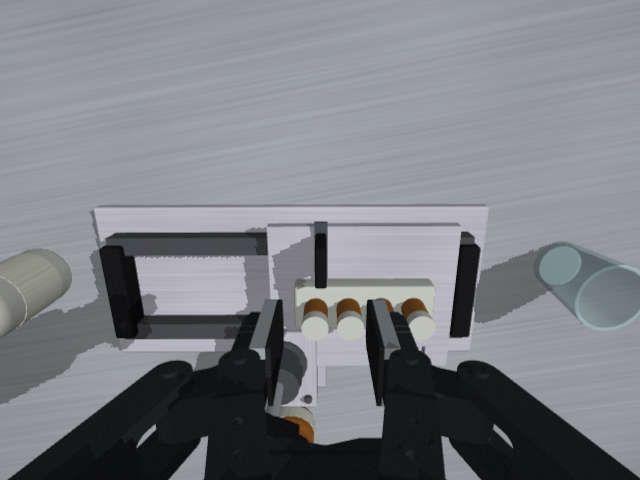

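View pics/s10.png

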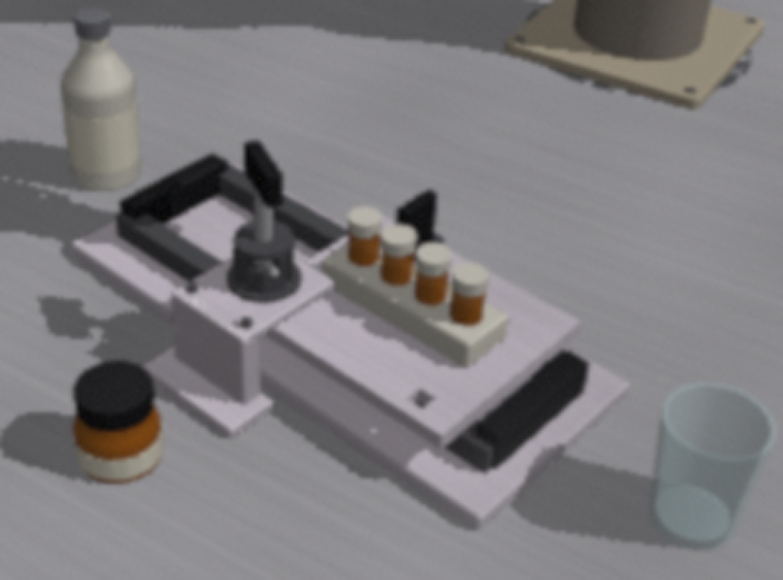

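Run:
```python
from h import *
np.set_printoptions(precision=1,suppress=True)
d=imaging.get_image("wrist")
p=onz(d,321.3,288,98);t=p-18*np.array([.985,-.174,0]);a=np.array([484.7,-110.6,98]);print(t,(t-a)@np.array([.174,.985,0]))
from cell import finish_job
print(finish_job())
```

```text
[504.4  27.3  98. ] 139.2823510885892
the job is handed in; nothing more can be done
None
```

The plunger is parked in its rest notch and the carriage is home at the left end. I handed the job in after about 26 of the 64 s; no verdict is reported.

- **Plunger:** I gripped the T-bar and lifted it to the top stop, which came at about 19 mm. I then eased down a little, twisted left to the stop wall at about 1.20 rad, backed off 5.5° and lowered it into the notch. When I let go, the force reading was near zero and the bar stayed raised and turned in every later picture.
- **Carriage:** I gripped the tab and slid it at no more than about 0.08 m/s until the force rose, at 139.8 mm of travel. The final picture measurement gave 139.3 mm. The bottle, beaker and jar stand upright and look undisturbed, and the gripper is clear above everything.

**Slip on the way:** one mistyped row tilted the hand 4° while it held the lifted bar. The wrist moment briefly reached about 2.3 Nm, but the forces stayed low, and I undid it at once. I cannot measure the pin-to-guide force. The estimated push at the top stop was about 12 N, and the wall was met with under 0.5 Nm at the hand.

**Small disagreement:** the final camera fix of the tab was about 5 mm off across the slide from where its start position predicted. Its travel along the slide agreed with the arm's reading.

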